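# Crank the photometer's next cell under the reading head

## Robot

A 6-joint arm with a two-finger parallel gripper is mounted at the origin on the work surface. World frame = base frame: x ahead of the robot, y to its left, z up, the work surface at z = 0. Lengths are in mm, angles in rad, forces in N, time in s.
With the tool pointing down it reaches from about 300 to 775 mm from the base axis. Payload 14.6 kg.
Tool frame: the origin (TCP) lies between the finger pads, 19 mm behind the fingertips; this is the grasp point; z points along the fingers, y is the line along which they close (so a half turn about z gives the same grasp; the last joint's range is limited). The gripper opens to 94 mm and grips with 3 to 60 N. Pads are 16 mm wide; open, the fingers measure 119 mm over their backs; the gripper's body (75 mm by 177 mm) begins 78 mm behind the grasp point.
Start: joints at [-1.279, 0.3, 1.521, -0, 1.321, -0.067], TCP at [193.126, -514.968, 224.246] pointing down, gripper open.
Joint ranges: [-3.03, 3.03], [-0.79, 2.21], [0.23, 2.52], [-1.04, 4.18], [0, 3.07], [-2.55, 2.55]. Speed limits (rad/s): [2.22, 2.22, 2.57, 3.14, 3.14, 3.14].

## Interface

Orientations are given as [roll, pitch, yaw] about the fixed x, y, z axes, in that order (R = Rz(yaw) Ry(pitch) Rx(roll)).
In Python, from cell import telemetry, eyes, manip gives the robot as it stands.
- The arm moves only by the tool play_rows, never from a script. Its arguments are lists of equal length, an entry for each row: "translation": the shift along the world's x, y, z in m, a list of three; "yaw": the turn about the world's z in rad. A call has 1 to 12 rows; each row is the pose to reach, as a shift and turn from the pose commanded when the call began; what a row does not reach only later rows make up. A row lasts 1/8 s, in which the tool goes at most 62.5 mm and 10.7 degrees, less where a joint would pass 70% of its speed; a pose out of reach is approached as far as the arm can. A call with a gripper value outside its range is refused whole. "hand" is the opening, from 0 (shut) to 1 (fully open), set as the call begins (left out, the last holds). The fingers move at their own pace and stop on an object; "force" is the grip in N (left out, the last holds). Time passes only in rows, so rows that repeat a pose let the fingers close. It gives the time, the measured TCP pose, the force, the opening and the grip force at its end, in the units of the state.
- telemetry.read_state(): the state, without advancing time (a new reading comes with each control period).
- eyes.camera(name): name is "scene" or "top" or "wrist"; returns a dict with "pixels" (420x560x3 uint8, red, green, blue), "fx", "fy", "cx", "cy" (pixels), "dist_coeffs" ([k1, k2, p1, p2, k3] as OpenCV has them; the pictures are not rectified), "cam_to_world" (4x4, takes a point from camera to world coordinates); the wrist camera has in their place "T_tool_cam" (4x4, takes a point from camera to tool coordinates, whose origin is the TCP and whose axes are the flange's). Camera axes: x right, y up, looking along -z (the intrinsics and any distortion apply to the point x, -y, -z); pixel columns grow to the right and rows downward; lengths in mm; the calibration is good to about 2 mm. A picture is of the moment at which its call begins: read the wrist's pose just before it. There is no depth.
- manip.sign_off(): hands the job in; it is judged then, once.
The state is a dict: "clock": time; "joints": joint angles; "qd": joint speeds; "effort": joint torques, N m; "eef_pos": TCP position; "eef_rot": TCP orientation; "wrist_force": force on the tool from outside, world axes, zero at the start; "moment": the same for the moment, N m; "finger_gap": finger opening in mm; "finger_force": force on a finger pad.
Only numpy, scipy, OpenCV 4.12 (cv2) and the standard library are available. Lean on these libraries where they do the work, as an engineer would, in place of code of your own. Each camera call takes 0.05 s, during which the arm holds its last target. There are 200 camera calls.

## Task

Bring the next cell under the photometer's reading head: put the fingertips behind the upright handle on the hand wheel and push it round clockwise (seen from above) through exactly one full turn, back to the direction it pointed in at the start, without running past. Push gently with the outside of the fingers, never gripping the handle between them, leave everything else on the deck and the bench where it stands, and finish clear of the wheel.

Things in the scene. Friction and masses are not known exactly. Their poses are not given: they have to be found in the camera images.
- wheel (a joint): Turn of the photometer's hand wheel about its upright axis, rad: 0 at the start, grows as the wheel turns CLOCKWISE seen from above; one full turn is 6.283. The wheel has stiff friction (about 0.2 N m, so 3 to 4 N at the handle move it) and stays where it is left. A stop blocks it after 0.8 rad the wrong way; it runs nearly two turns the right way.
- axis (a point): Point on the hand wheel's upright axis at the height of the rim's centreline (102 mm above the table). The wheel lies level: aluminium rim of 60 mm centreline radius, 12 mm thick (its top 108 mm above the table), three thin spokes, steel hub 28 mm across whose top is 112 mm above the table. It sits on a round grey gearbox (84 mm across, 20 to 30 mm tall) on the white photometer case.
- handle (a point): The wheel's spoke handle: an upright black cylinder 18 mm in diameter standing on the rim at the end of one spoke, 60 mm from the axis. This point is its middle, on its own centreline, 30 mm above the rim's centreline; the handle's top is 155 mm above the table. It goes round with the wheel; it starts in any direction.
- grip: The handle itself as a body, a sleeve that spins freely on its pin; origin on its centreline at the rim's centreline height (102 mm above the table), 60 mm from the wheel axis.
- photometer: White instrument case 270 x 380 mm, deck 60 mm above the table. Origin on the table directly under the wheel axis; the case reaches from x = -90 to +180 mm and y = -190 to +190 mm in its own axes. On the deck, along y at x = 150 mm, runs the cell carriage, whose cells stand up to 116 mm above the table; a black reading head bridges it at y = 100 mm, up to 128 mm above the table. Heavy and fixed.
- cell (a point): Middle of the foremost cell (12 mm square cuvette) on the aluminium carriage, 90 mm above the table. The wheel drives the carriage along the case's +y, 30 mm per full turn clockwise. At the start it is 30 mm short of the reading head.
- port (a point): Reading position: the point under the middle of the black reading head where the cell should stand after one turn. Fixed to the case.
- vial: Small amber vial, 22 mm across, 45 mm tall, standing loose on the deck about 155 mm from the wheel axis. Origin: centre of its underside. Bystander, not to be disturbed.
- stopper: Rubber stopper, a cone 26 mm across at the top, 24 mm tall, standing loose on the deck about 155 mm from the wheel axis. Origin: centre of its underside. Bystander, not to be disturbed.
- dish: Steel weighing dish, 40 mm across, 12 mm tall, loose on the deck about 165 mm from the wheel axis. Origin: centre of its underside. Bystander, not to be disturbed.
- reagent: White reagent bottle, 68 mm across, 150 mm tall, on the table left of the photometer. Origin: centre of its underside. Bystander, not to be disturbed.
- beaker: Glass beaker, 68 mm across, 90 mm tall, on the table right of the photometer. Origin: centre of its underside. Bystander, not to be disturbed.
- spatula: Steel spoon lying on the table at the right, about 200 mm long. Origin: centre of its underside. Bystander, not to be disturbed.
- rackbox: Open blue plastic box with dividers, 90 x 120 x 45 mm, on the table at the left. Origin: centre of its underside. Bystander, not to be disturbed.
- jar: Amber jar, 60 mm across, 80 mm tall, on the table at the right. Origin: centre of its underside. Bystander, not to be disturbed.

How it is judged:
By the outcome, as a careful person would: the job done as asked, in the order asked, and still so for the second after the job is handed in, with the robot touching nothing.
It also fails if it takes over 58 s, if anything falls off the work surface, if the arm or the gripper's body presses on something with over 40 N, if the wrist force passes 120 N, or if a joint passes its speed limit or range.

## Working session

There is one attempt and no reset: what is moved stays moved. The work goes in short steps, Python scripts to look and compute and a tool call to move; the robot and the scene stay as the last step left them, time stands still between calls to the robot, and variables do not carry over. Pictures are saved under pics/ and viewed, at most 10 in all, crops included, and the job is handed in when it is done.

Besides the shell and the picture viewer there is one more tool, called after "Call:" as name(argument=value, ...), one argument or row to a line, values as JSON. play_rows: Moves the arm, as the interface text tells. Its arguments: {"type":"object","properties":{"translation":{"type":"array","items":{"type":"array","items":{"type":"number"}}},"yaw":{"type":"array","items":{"type":"number"}},"hand":{"type":"number"},"force":{"type":"number"}},"required":["translation","yaw"]}

```bash
mkdir -p pics; python3 - <<'E'
from cell import telemetry, eyes
import cv2
print(telemetry.read_state())
for n in("top","scene"):
    c=eyes.camera(n); cv2.imwrite(f"pics/{n}0.png",c["pixels"][:,:,::-1]); print({k:v for k,v in c.items() if k!="pixels"})
E
```

```text
{'clock': 0.0, 'joints': array([-1.27858594e+00,  3.00488959e-01,  1.52159251e+00, -8.14803687e-06,
        1.32070096e+00, -6.65872057e-02]), 'qd': array([-0.00052631,  0.00047908, -0.00132571,  0.0012299 ,  0.00029229,
       -0.00010408]), 'effort': array([ 7.62065229e-04, -5.31806159e+01, -3.52738130e+01,  7.08697387e-02,
        2.44099548e-02, -1.08767833e-04]), 'eef_pos': array([ 193.06261403, -514.7386801 ,  223.67168698]), 'eef_rot': array([-3.14040499e+00, -7.12906796e-05,  3.58799576e-01]), 'wrist_force': array([ 0.60368519, -0.24669806, -0.78999467]), 'moment': array([-0.01554985, -0.01785966, -0.0729525 ]), 'finger_force': 0.0, 'finger_gap': 93.95059683584678}
{'fx': 468.4648953217754, 'fy': 468.4648953217754, 'cx': 278.13971188443185, 'cy': 210.4294168389843, 'dist_coeffs': array([0.01440087, 0.        , 0.        , 0.        , 0.        ]), 'cam_to_world': array([[-2.73946591e-02,  9.84645396e-01, -1.72403528e-01,
         2.62121177e+02],
       [-9.99619706e-01, -2.64390783e-02,  7.83698761e-03,
        -1.23187747e+01],
       [ 3.15846340e-03,  1.72552655e-01,  9.84995231e-01,
         1.44043636e+03],
       [ 0.00000000e+00,  0.00000000e+00,  0.00000000e+00,
         1.00000000e+00]])}
{'fx': 478.28528775479907, 'fy': 478.28528775479907, 'cx': 281.22583647436664, 'cy': 214.54715985396658, 'dist_coeffs': array([-0.14457646,  0.        ,  0.        ,  0.        ,  0.        ]), 'cam_to_world': array([[ 3.99596639e-01, -6.15328996e-01,  6.79479766e-01,
         1.39908731e+03],
       [ 9.16550572e-01,  2.81165398e-01, -2.84395969e-01,
        -3.84532253e+02],
       [-1.60491124e-02,  7.36421242e-01,  6.76332892e-01,
         1.01177094e+03],
       [ 0.00000000e+00,  0.00000000e+00,  0.00000000e+00,
         1.00000000e+00]])}
```

View pics/top0.png

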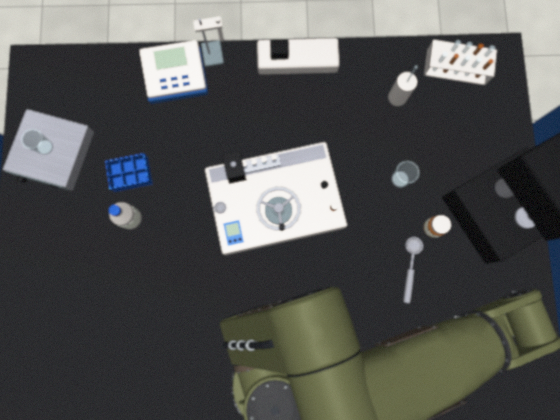

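View pics/scene0.png

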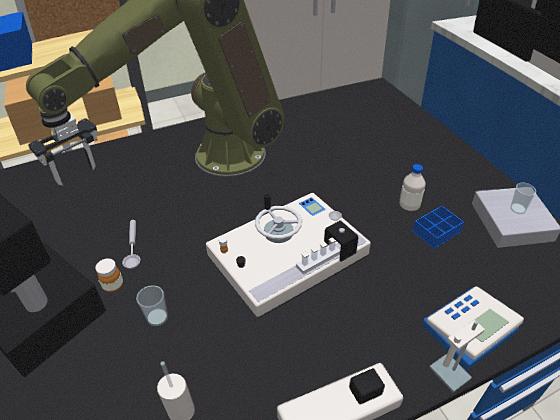

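The top view shows the wheel at about (279,208), its handle near (282,227), the reading head near (235,172), the stopper at (324,185) and the vial at (333,208). I'll enlarge the wheel.

```bash
cat > h.py <<'E'
import numpy as np, cv2
from cell import telemetry, eyes
def K(c): return np.array([[c["fx"],0,c["cx"]],[0,c["fy"],c["cy"]],[0,0,1]])
def unproj(c,uv,z,T=None):
    T=c["cam_to_world"] if T is None else T
    x,y=cv2.undistortPoints(np.array([[uv]],float),K(c),c["dist_coeffs"])[0,0]
    d=T[:3,:3]@[x,-y,-1]; o=T[:3,3]
    return o+d*(z-o[2])/d[2]
def crop(c,u0,v0,u1,v1,s,name):
    cv2.imwrite(name,cv2.resize(c["pixels"][v0:v1,u0:u1,::-1],None,fx=s,fy=s,interpolation=cv2.INTER_CUBIC))
E
python3 - <<'E'
from h import *
crop(eyes.camera("top"),200,135,350,255,5,"pics/topc.png")
E
```

```text
(no output)
```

View pics/topc.png

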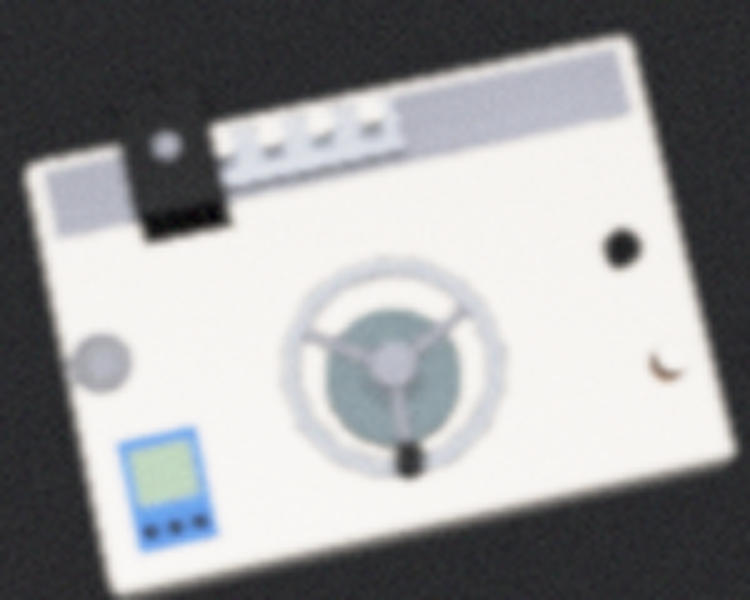

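In the crop the hub is at (393,364), the rim centre at (394.5,366.5) and the handle at (409,460). The case corners are (27,165), (630,35), (736,457) and (113,595), the vial is at (665,365) and the stopper at (621,247).

```bash
python3 - <<'E'
from h import *
c=eyes.camera("top")
for n,p,z in [("hub",(393,364),112),("rim",(394.5,366.5),107),("hmid",(409,460),132),("htop",(408,452),155),("A",(27,165),60),("B",(630,35),60),("C",(736,457),60),("D",(113,595),60),("vial",(662,362),90),("stop",(621,247),80),("dish",(101,362),70),("head",(170,170),128)]:
    print(n,unproj(c,(200+p[0]/5-.4,135+p[1]/5-.4),z).round(1))
E
```

```text
hub [503.5 -23.3 112. ]
rim [502.9 -24.2 107. ]
hmid [444.6 -30.6 132. ]
htop [445.9 -29.9 155. ]
A [641.7 195.1  60. ]
B [ 714.3 -174.8   60. ]
C [ 451.3 -226.2   60. ]
D [379.3 144.7  60. ]
vial [ 504.5 -181.1   90. ]
stop [ 576.5 -161.3   80. ]
dish [517.  149.8  70. ]
head [617.9 102.5 128. ]
```

Call:
play_rows(
  translation=[
    [0.01,0.02,0],
    [0.035,0.06,0],
    [0.065,0.11,0],
    [0.095,0.16,0],
    [0.125,0.21,0],
    [0.155,0.26,0],
    [0.185,0.31,0],
    [0.21,0.355,0],
    [0.235,0.395,0],
    [0.255,0.43,0],
    [0.266,0.446,0],
    [0.266,0.446,0],
  ],
  yaw=[-0.02,-0.05,-0.08,-0.11,-0.14,-0.17,-0.2,-0.23,-0.25,-0.26,-0.26,-0.26],
  hand=0,
  force=20,
)

```text
clock: 1.7
eef_pos: [459.3, -68.2, 224.0]
eef_rot: [-3.141, 0.0, 0.101]
wrist_force: [-1.2, -0.1, 0.1]
finger_gap: 0.6
finger_force: 0.0
```

```bash
python3 - <<'E'
from h import *
s=telemetry.read_state(); print(s["clock"],s["eef_pos"],s["eef_rot"],s["joints"],s["finger_gap"],s["wrist_force"])
c=eyes.camera("wrist"); print(c["T_tool_cam"].round(3))
cv2.imwrite("pics/w1.png",c["pixels"][:,:,::-1])
E
```

```text
1.7 [459.33375913 -68.18245008 224.02251917] [-3.14143397e+00  4.58793339e-04  1.00760186e-01] [-2.26262129e-01  1.08379377e-01  1.75217197e+00  3.02248485e-06
  1.28152676e+00  1.24377319e+00] 0.621947344850152 [-1.17677474 -0.14704183  0.11773046]
[[  -0.       0.957    0.29    84.499]
 [   1.      -0.       0.       0.337]
 [   0.       0.29    -0.957 -161.588]
 [   0.       0.       0.       1.   ]]
```

View pics/w1.png

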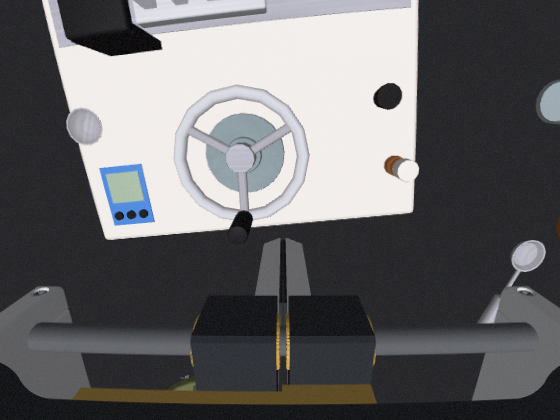

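The wrist view shows the hub at (240,157), with the rim spanning x 174–309 and y 86–221. The handle's top is at (238,233) and its middle at (241,226). The shut fingertips end at about (284,240).

```bash
python3 - <<'E'
from h import *
from scipy.spatial.transform import Rotation as R
s=telemetry.read_state(); c=eyes.camera("wrist")
T=np.eye(4);T[:3,:3]=R.from_euler("xyz",s["eef_rot"]).as_matrix();T[:3,3]=s["eef_pos"];T=T@c["T_tool_cam"]
for n,p,z in [("hub",(240,157),112),("rim",(241.5,153.5),102),("hmid",(241,226),132),("htop",(238.5,233),155),("hbase",(244,214),108)]:
    print(n,unproj(c,p,z,T).round(1))
A=np.array([503.3,-23.8])
for a in list(range(226,196,-5)):
    t=np.radians(a); print(a,(A+63*np.array([np.cos(t),np.sin(t)])).round(1))
E
```

```text
hub [506.  -24.2 112. ]
rim [508.2 -24.1 102. ]
hmid [444.9 -31.5 132. ]
htop [447.2 -32.4 155. ]
hbase [448.8 -31.  108. ]
226 [459.5 -69.1]
221 [455.8 -65.1]
216 [452.3 -60.8]
211 [449.3 -56.2]
206 [446.7 -51.4]
201 [444.5 -46.4]
```

Call:
play_rows(
  translation=[
    [-0.003,0.0,-0.015],
    [-0.007,0.0,-0.035],
    [-0.0115,0.0,-0.055],
    [-0.0115,0.002,-0.072],
    [-0.0115,0.004,-0.083],
    [-0.0115,0.008,-0.087],
    [-0.0115,0.01,-0.087],
    [-0.0115,0.01,-0.087],
  ],
  yaw=[0,0,0,0,0,0,0,0],
)

```text
clock: 2.8
eef_pos: [447.9, -58.9, 137.7]
eef_rot: [3.141, -0.001, 0.099]
wrist_force: [-0.4, 0.8, 0.5]
finger_gap: 0.8
finger_force: 0.0
```

Call:
play_rows(
  translation=[
    [0,0.002,0],
    [0,0.003,0],
    [0,0.003,0],
  ],
  yaw=[0,0,0],
)

```text
clock: 3.18
eef_pos: [447.7, -55.9, 137.3]
eef_rot: [3.142, -0.0, 0.099]
wrist_force: [0.2, -0.2, 0.9]
finger_gap: 0.3
finger_force: 0.0
```

Call:
play_rows(
  translation=[
    [0,0.001,0],
    [0,0.0015,0],
    [0,0.0015,0],
  ],
  yaw=[0,0,0],
)

```text
clock: 3.55
eef_pos: [447.6, -54.5, 137.3]
eef_rot: [3.142, 0.0, 0.099]
wrist_force: [-0.8, 1.0, 0.9]
finger_gap: 0.5
finger_force: 0.0
```

Call:
play_rows(
  translation=[
    [0,0.001,0],
    [0,0.0015,0],
    [0,0.0015,0],
  ],
  yaw=[0,0,0],
)

```text
clock: 3.92
eef_pos: [447.6, -52.9, 137.3]
eef_rot: [3.142, -0.0, 0.099]
wrist_force: [0.9, -0.2, 0.2]
finger_gap: 0.2
finger_force: 0.0
```

Call:
play_rows(
  translation=[
    [0,0.001,0],
    [0,0.0015,0],
    [0,0.0015,0],
  ],
  yaw=[0,0,0],
)

```text
clock: 4.3
eef_pos: [447.7, -51.6, 137.3]
eef_rot: [3.141, -0.0, 0.099]
wrist_force: [-0.4, -3.1, -0.4]
finger_gap: 0.6
finger_force: 1.3
```

Call:
play_rows(
  translation=[
    [0,0.001,0],
    [0,0.0015,0],
    [0,0.0015,0],
  ],
  yaw=[0,0,0],
)

```text
clock: 4.68
eef_pos: [447.6, -49.9, 137.3]
eef_rot: [3.142, -0.0, 0.099]
wrist_force: [1.5, -3.2, 0.8]
finger_gap: 0.5
finger_force: 1.6
```

```bash
python3 - <<'E'
from h import *
A=np.array([505.,-24]); C=np.array([447.7,-50.0]); yaw=.1
ex=np.array([np.cos(yaw),np.sin(yaw)]); ey=np.array([-np.sin(yaw),np.cos(yaw)])
def tool(th):
    u=np.array([np.cos(th),np.sin(th)]); t=np.array([u[1],-u[0]])
    f=lambda d: np.hypot(max(abs(t@ex)*d-8,0),max(abs(t@ey)*d-12.5,0))-9
    from scipy.optimize import brentq
    return A+60*u-brentq(f,5,40)*t
th0=np.radians(184.4); print(tool(th0),tool(np.radians(186.4)))
ths=th0-np.radians(np.linspace(0,354,73)[1:])
off=C-tool(th0); prev=C
for k in range(6):
    P=[np.round((tool(t)-prev)*2+off*2*0)/2 for t in ths[12*k:12*k+12]]
    print([[float(p[0])/1000,float(p[1])/1000,0] for p in P]); prev=prev+P[-1]; print(prev)
E
```

```text
[446.82673818 -50.04554892] [447.77067097 -52.05560894]
[[-0.003, 0.005, 0], [-0.0045, 0.01, 0], [-0.0055, 0.015, 0], [-0.0065, 0.0195, 0], [-0.007, 0.0245, 0], [-0.007, 0.03, 0], [-0.0065, 0.0355, 0], [-0.0055, 0.041, 0], [-0.0035, 0.047, 0], [-0.0005, 0.0525, 0], [0.0025, 0.0585, 0], [0.0065, 0.0635, 0]]
[454.2  13.5]
[[0.004, 0.0045, 0], [0.0085, 0.009, 0], [0.013, 0.0125, 0], [0.018, 0.0155, 0], [0.023, 0.018, 0], [0.0275, 0.0205, 0], [0.0325, 0.022, 0], [0.0375, 0.0235, 0], [0.0425, 0.0245, 0], [0.0475, 0.025, 0], [0.0525, 0.0255, 0], [0.057, 0.0255, 0]]
[511.2  39. ]
[[0.0045, -0.0005, 0], [0.0085, -0.001, 0], [0.013, -0.002, 0], [0.018, -0.0035, 0], [0.0225, -0.0055, 0], [0.0275, -0.008, 0], [0.032, -0.011, 0], [0.0365, -0.015, 0], [0.041, -0.0195, 0], [0.0445, -0.0245, 0], [0.048, -0.029, 0], [0.0505, -0.034, 0]]
[561.7   5. ]
[[0.0025, -0.005, 0], [0.004, -0.01, 0], [0.0055, -0.015, 0], [0.0065, -0.0195, 0], [0.0075, -0.0245, 0], [0.008, -0.0295, 0], [0.0075, -0.035, 0], [0.0065, -0.0405, 0], [0.0055, -0.0465, 0], [0.003, -0.052, 0], [0.0, -0.058, 0], [-0.0035, -0.0635, 0]]
[558.2 -58.5]
[[-0.004, -0.005, 0], [-0.0085, -0.0095, 0], [-0.013, -0.0135, 0], [-0.0175, -0.0165, 0], [-0.022, -0.0195, 0], [-0.027, -0.022, 0], [-0.032, -0.024, 0], [-0.037, -0.026, 0], [-0.042, -0.027, 0], [-0.047, -0.028, 0], [-0.052, -0.028, 0], [-0.0565, -0.0285, 0]]
[501.7 -87. ]
[[-0.0045, 0.0005, 0], [-0.009, 0.0005, 0], [-0.0135, 0.001, 0], [-0.018, 0.0025, 0], [-0.0225, 0.004, 0], [-0.0275, 0.006, 0], [-0.032, 0.009, 0], [-0.037, 0.0125, 0], [-0.0415, 0.017, 0], [-0.0455, 0.0215, 0], [-0.049, 0.026, 0], [-0.052, 0.031, 0]]
[449.7 -56. ]
```

Call:
play_rows(
  translation=[
    [-0.003,0.005,0],
    [-0.0045,0.01,0],
    [-0.0055,0.015,0],
    [-0.0065,0.0195,0],
    [-0.007,0.0245,0],
    [-0.007,0.03,0],
    [-0.0065,0.0355,0],
    [-0.0055,0.041,0],
    [-0.0035,0.047,0],
    [-0.0005,0.0525,0],
    [0.0025,0.0585,0],
    [0.0065,0.0635,0],
  ],
  yaw=[0,0,0,0,0,0,0,0,0,0,0,0],
)

```text
clock: 6.18
eef_pos: [454.2, 14.1, 137.2]
eef_rot: [-3.141, 0.0, 0.099]
wrist_force: [-3.8, -1.3, 0.6]
finger_gap: 0.6
finger_force: 1.9
```

Call:
play_rows(
  translation=[
    [0.004,0.0045,0],
    [0.0085,0.009,0],
    [0.013,0.0125,0],
    [0.018,0.0155,0],
    [0.023,0.018,0],
    [0.0275,0.0205,0],
    [0.0325,0.022,0],
    [0.0375,0.0235,0],
    [0.0425,0.0245,0],
    [0.0475,0.025,0],
    [0.0525,0.0255,0],
    [0.057,0.0255,0],
  ],
  yaw=[0,0,0,0,0,0,0,0,0,0,0,0],
)

```text
clock: 7.68
eef_pos: [511.4, 39.0, 137.2]
eef_rot: [-3.142, 0.0, 0.099]
wrist_force: [-4.2, -0.9, -0.6]
finger_gap: 0.5
finger_force: 2.4
```

Call:
play_rows(
  translation=[
    [0.0045,-0.0005,0],
    [0.0085,-0.001,0],
    [0.013,-0.002,0],
    [0.018,-0.0035,0],
    [0.0225,-0.0055,0],
    [0.0275,-0.008,0],
    [0.032,-0.011,0],
    [0.0365,-0.015,0],
    [0.041,-0.0195,0],
    [0.0445,-0.0245,0],
    [0.048,-0.029,0],
    [0.0505,-0.034,0],
  ],
  yaw=[0,0,0,0,0,0,0,0,0,0,0,0],
)

```text
clock: 9.18
eef_pos: [561.8, 4.7, 137.3]
eef_rot: [-3.142, -0.0, 0.099]
wrist_force: [-0.8, 4.6, 0.0]
finger_gap: 0.3
finger_force: 1.8
```

Call:
play_rows(
  translation=[
    [0.0025,-0.005,0],
    [0.004,-0.01,0],
    [0.0055,-0.015,0],
    [0.0065,-0.0195,0],
    [0.0075,-0.0245,0],
    [0.008,-0.0295,0],
    [0.0075,-0.035,0],
    [0.0065,-0.0405,0],
    [0.0055,-0.0465,0],
    [0.003,-0.052,0],
    [0.0,-0.058,0],
    [-0.0035,-0.0635,0],
  ],
  yaw=[0,0,0,0,0,0,0,0,0,0,0,0],
)

```text
clock: 10.68
eef_pos: [558.0, -59.1, 137.3]
eef_rot: [3.141, -0.0, 0.099]
wrist_force: [4.1, 1.6, -0.7]
finger_gap: 0.5
finger_force: 2.0
```

Call:
play_rows(
  translation=[
    [-0.004,-0.005,0],
    [-0.0085,-0.0095,0],
    [-0.013,-0.0135,0],
    [-0.0175,-0.0165,0],
    [-0.022,-0.0195,0],
    [-0.027,-0.022,0],
    [-0.032,-0.024,0],
    [-0.037,-0.026,0],
    [-0.042,-0.027,0],
    [-0.047,-0.028,0],
    [-0.052,-0.028,0],
    [-0.0565,-0.0285,0],
  ],
  yaw=[0,0,0,0,0,0,0,0,0,0,0,0],
)

```text
clock: 12.18
eef_pos: [501.3, -87.0, 137.3]
eef_rot: [3.142, -0.0, 0.099]
wrist_force: [4.5, 0.7, 0.9]
finger_gap: 0.5
finger_force: 2.2
```

Call:
play_rows(
  translation=[
    [-0.0045,0.0005,0],
    [-0.009,0.0005,0],
    [-0.0135,0.001,0],
    [-0.018,0.0025,0],
    [-0.0225,0.004,0],
    [-0.0275,0.006,0],
    [-0.032,0.009,0],
    [-0.037,0.0125,0],
    [-0.0415,0.017,0],
    [-0.0455,0.0215,0],
    [-0.049,0.026,0],
    [-0.052,0.031,0],
  ],
  yaw=[0,0,0,0,0,0,0,0,0,0,0,0],
)

```text
clock: 13.68
eef_pos: [449.4, -55.6, 137.2]
eef_rot: [-3.142, 0.0, 0.099]
wrist_force: [0.2, -2.6, -0.9]
finger_gap: 0.7
finger_force: 1.8
```

Call:
play_rows(
  translation=[
    [-0.001,0.0015,0],
    [-0.0015,0.0025,0],
    [-0.0015,0.0033,0],
    [-0.0015,0.0033,0],
  ],
  yaw=[0,0,0,0],
)

```text
clock: 14.18
eef_pos: [448.1, -52.6, 137.2]
eef_rot: [-3.141, 0.0, 0.099]
wrist_force: [0.7, -2.3, -0.2]
finger_gap: 0.6
finger_force: 1.3
```

Call:
play_rows(
  translation=[
    [0,-0.004,0],
    [0.002,-0.012,0.005],
    [0.006,-0.0163,0.025],
    [0.011,-0.0163,0.05],
    [0.011,-0.0163,0.07],
    [0.011,-0.0163,0.083],
    [0.011,-0.0163,0.087],
    [0.011,-0.0163,0.087],
    [0.011,-0.0163,0.087],
  ],
  yaw=[0,0,0,0,0,0,0,0,0],
)

```text
clock: 15.3
eef_pos: [458.9, -68.9, 223.6]
eef_rot: [-3.141, 0.001, 0.099]
wrist_force: [0.1, -0.6, 0.2]
finger_gap: 0.2
finger_force: 0.0
```

```bash
python3 - <<'E'
from h import *
s=telemetry.read_state(); print(s["clock"],s["eef_pos"],s["eef_rot"])
c=eyes.camera("wrist"); b=c["pixels"][:,:,::-1].copy(); cv2.imwrite("pics/w2.png",b)
a=cv2.imread("pics/w1.png")
# static registration check on case area, then handle shift
def track(x0,y0,x1,y1,m=8):
    t=cv2.cvtColor(a,6)[y0:y1,x0:x1]; w=cv2.cvtColor(b,6)[y0-m:y1+m,x0-m:x1+m]
    r=cv2.matchTemplate(w,t,cv2.TM_CCOEFF_NORMED); _,v,_,l=cv2.minMaxLoc(r)
    def sub(p,q,r_): return (p-r_)/(2*(p-2*q+r_))
    x,y=l; return v,x-m+sub(r[y,x-1],r[y,x],r[y,x+1]),y-m+sub(r[y-1,x],r[y,x],r[y+1,x])
for n,q in dict(meter=(95,160,160,230),handle=(222,205,262,246),spokeL=(185,120,215,150),spokeR=(268,115,298,145),stopper=(368,78,408,115),vial=(380,150,425,185),dish=(62,102,108,150)).items(): print(n,track(*q))
s=3; cv2.imwrite("pics/cmp.png",np.hstack([cv2.resize(i[0:250,150:330],None,fx=2.2,fy=2.2,interpolation=2) for i in(a,b)]))
E
```

```text
15.3 [458.91150613 -68.93338684 223.60855063] [-3.14120728e+00  9.94259126e-04  9.87807754e-02]
meter (0.9908742308616638, np.float32(-0.7468089), np.float32(-0.21363924))
handle (0.9872453808784485, np.float32(0.2829614), np.float32(-0.2189419))
spokeL (0.9706746935844421, np.float32(-1.2655181), np.float32(0.38046408))
spokeR (0.9648623466491699, np.float32(-1.1671406), np.float32(-1.1731321))
stopper (0.9919880032539368, np.float32(-0.6571651), np.float32(-0.8707343))
vial (0.986316442489624, np.float32(-0.43370008), np.float32(-0.7991316))
dish (0.9977254867553711, np.float32(-0.99184436), np.float32(-0.15723002))
```

View pics/cmp.png

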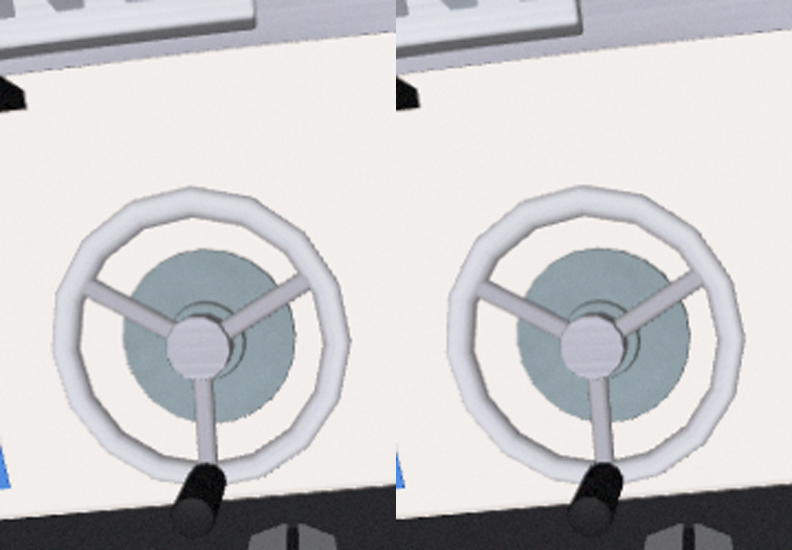

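The wheel is about 0.014 rad (0.85 mm at the handle) short of a full turn. The bystanders haven't moved. I'll nudge the handle 0.8 mm further.

Call:
play_rows(
  translation=[
    [-0.004,0.0,-0.02],
    [-0.0115,0.0,-0.045],
    [-0.0115,0.002,-0.07],
    [-0.0115,0.006,-0.083],
    [-0.0115,0.011,-0.087],
    [-0.0115,0.0145,-0.087],
    [-0.0115,0.016,-0.087],
    [-0.0115,0.0167,-0.087],
    [-0.0115,0.0171,-0.087],
    [-0.0115,0.0171,-0.087],
    [-0.0115,0.0171,-0.087],
  ],
  yaw=[0,0,0,0,0,0,0,0,0,0,0],
)

```text
clock: 16.73
eef_pos: [447.8, -52.0, 137.4]
eef_rot: [3.141, -0.0, 0.099]
wrist_force: [1.9, -2.7, 2.4]
finger_gap: 0.4
finger_force: 1.6
```

Call:
play_rows(
  translation=[
    [0,-0.004,0],
    [0.002,-0.012,0.005],
    [0.006,-0.017,0.025],
    [0.0115,-0.0171,0.05],
    [0.0115,-0.0171,0.07],
    [0.0115,-0.0171,0.083],
    [0.0115,-0.0171,0.087],
    [0.0115,-0.0171,0.087],
    [0.0115,-0.0171,0.087],
  ],
  yaw=[0,0,0,0,0,0,0,0,0],
)

```text
clock: 17.85
eef_pos: [458.9, -68.9, 223.6]
eef_rot: [-3.141, 0.001, 0.099]
wrist_force: [-0.3, 0.1, 1.0]
finger_gap: 0.5
finger_force: 0.0
```

```bash
python3 - <<'E'
from h import *
c=eyes.camera("wrist"); b=c["pixels"][:,:,::-1].copy(); cv2.imwrite("pics/w3.png",b)
a=cv2.imread("pics/w1.png")
def track(x0,y0,x1,y1,m=8):
    t=cv2.cvtColor(a,6)[y0:y1,x0:x1]; w=cv2.cvtColor(b,6)[y0-m:y1+m,x0-m:x1+m]
    r=cv2.matchTemplate(w,t,cv2.TM_CCOEFF_NORMED); _,v,_,l=cv2.minMaxLoc(r)
    def sub(p,q,r_): return (p-r_)/(2*(p-2*q+r_))
    x,y=l; return x-m+sub(r[y,x-1],r[y,x],r[y,x+1]),y-m+sub(r[y-1,x],r[y,x],r[y+1,x])
for n,q in dict(meter=(95,160,160,230),handle=(222,205,262,246),spokeL=(185,120,215,150),spokeR=(268,115,298,145),stopper=(368,78,408,115),vial=(380,150,425,185),dish=(62,102,108,150)).items(): print(n,np.round(track(*q),2))
E
```

```text
meter [-0.75 -0.22]
handle [-0.23 -0.34]
spokeL [-1.04 -0.09]
spokeR [-1.   -0.94]
stopper [-0.66 -0.89]
vial [-0.43 -0.81]
dish [-0.99 -0.16]
```

```bash
python3 -c "
from cell import manip
print(manip.sign_off())"
```

```text
the job is handed in; nothing more can be done
None
```

I pushed the wheel clockwise through one full turn, ending about 0.5° short by the wrist camera with the fingers clear above it; the vial, stopper and dish did not move, and I've handed the job in.

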